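# Vent a returned air reservoir and take off its cap of unknown thread hand

## Robot

A 7-joint arm with a two-finger parallel gripper is mounted at the origin on the work surface. World frame = base frame: x ahead of the robot, y to its left, z up, the work surface at z = 0. Lengths are in m, angles in rad, forces in N, time in s.
With the tool pointing down it reaches from about 0.425 to 0.875 m from the base axis. Payload 4.7 kg.
Tool frame: the origin (TCP) lies midway between the tips of the shut fingers; the grasp point (between the pads) lies 19 mm behind it (ctrl.grip_point_offset is the distance from the TCP to the grasp point, in m); z points along the fingers, y is the line along which they close (so a half turn about z gives the same grasp; the last joint's range is limited). The gripper opens to 87 mm and grips with 3 to 60 N. Pads are 19 mm wide; open, the fingers measure 117 mm over their backs; the gripper's body (75 mm by 190 mm) begins 51 mm behind the grasp point.
Start: joints at [-1.303, 0.321, -0.07, 1.45, 0.023, 1.371, -0.057], TCP at [0.163, 0.629, 0.193] pointing down, gripper open.
Joint ranges: [-2.86, 2.86], [-0.3, 2.09], [-1.38, 1.24], [0.06, 2.45], [-1.56, 4.7], [0.09, 2.05], [-2.69, 2.69]. Speed limits (rad/s): [2.57, 2.57, 3.14, 3.14, 3.14, 3.14, 3.14].

## Interface

Orientations are given as a rotation vector (axis times angle).
In Python, from bench import ctrl gives the robot as it stands. The module is installed in compiled form; this text tells all that it offers.
- The arm moves only by the shell command python3 -m handwheel 'ROWS' [OPENING] [FORCE]. ROWS is JSON, a list of rows, each an object of numbers: "x", "y", "z": the shift along the tool's x, y, z in m; "wx", "wy", "wz": the turn, a rotation vector about the tool's x, y, z in degrees. A call has 1 to 10 rows; each row is the pose to reach, as a shift and turn from the pose commanded when the call began, along the tool's axes at that moment; what a row does not reach only later rows make up. A row lasts 1/12 s, in which the tool goes at most 41.7 mm and 7.16 degrees, less where a joint would pass 70% of its speed; a pose out of reach is approached as far as the arm can. A call with a gripper value outside its range is refused whole. OPENING is the finger opening in m, from 0 to 0.087, set as the call begins (- or left out, the last holds). The fingers move at their own pace and stop on an object; FORCE is the grip in N (left out, the last holds). Time passes only in rows, so rows that repeat a pose let the fingers close. It gives the time, the measured TCP pose, the force, the opening and the grip force at its end, in the units of the state.
- ctrl.get_state(): the state, without advancing time (a new reading comes with each control period).
- ctrl.get_image(name): name is "scene" or "top" or "wrist"; returns a dict with "image" (384x512x3 uint8, red, green, blue), "K" (3x3 intrinsics, pixels), "k1" (the pictures are not rectified: a ray, as slopes to the right and down, at radius r is drawn at 1 + k1 r^2 times it, then the intrinsics apply), "world_to_cam" (4x4, takes a point from world to camera coordinates); the wrist camera has in their place "hand_eye" (4x4, takes a point from camera to tool coordinates, whose origin is the TCP and whose axes are the flange's). Camera axes: x right, y down, z forward; pixel columns grow to the right and rows downward; lengths in m; the calibration is good to about 2 mm. A picture is of the moment at which its call begins: read the wrist's pose just before it. There is no depth.
- ctrl.close_job(): hands the job in; it is judged then, once.
The state is a dict: "time": time; "joint_positions": joint angles; "qd": joint speeds; "joint_torque": joint torques, N m; "position": TCP position; "tool_rot": TCP orientation; "ft_force": force on the tool from outside, world axes, zero at the start; "torque": the same for the moment, N m; "grip_width": opening from 0.0 (shut) to 1.0 (fully open); "grip_force": force on a finger pad.
Only numpy, scipy, OpenCV 4.12 (cv2) and the standard library are available. Lean on these libraries where they do the work, as an engineer would, in place of code of your own. Each camera call takes 0.05 s, during which the arm holds its last target. There are 200 camera calls.

## Task

Goods-in check of the low grey air reservoir on the stores bench: with the cap still tight, first press the mushroom-headed relief plunger on its lid right down to its stop and keep it there for a moment. Then unscrew the winged brass cap from its neck - nobody noted whether the thread is right- or left-handed, so try both ways without wrenching it - and lift it straight up about 5 cm; finish with the gripper still holding it level and still above its neck, carried by nothing else. Leave the other things on and around the reservoir where they are.

Things in the scene. Friction and masses are not known exactly. Their poses are not given: they have to be found in the camera images.
- pot: Low grey steel air reservoir, fixed, 174 (x) x 294 (y) x 100 mm high, flat aluminium lid; origin at the centre of its underside. On the lid, on its y axis, 75 mm either side of the middle, stand the neck and the relief valve; which one stands on which side changes.
- neck: Steel filler neck fixed on the lid, 43 mm wide, 20 mm tall, hidden under the cap; origin on its axis at the lid's surface (100 mm above the bench), axes parallel to the reservoir's. The cap has about 2 mm of sideways play on it.
- neck_top (a point): Centre of the neck's top, 20 mm above its origin. Quick thread of either hand, hidden, drawn anew each start. Tightening way: hard stop at about 0.14 rad between the cap's and the neck's x axes (forced, it jams). Loosening way: turns easily without rising, lifts free from 0.68 rad, stops at 0.94 rad; lift at about 0.83 rad. Until then the cap lifts only 3 mm. One grasp is enough.
- cap: Brass cap, 55 mm diameter, 20 mm tall, about 350 g, with one straight grip wing on top: 46 mm long along the cap's x, 12 mm thick along its y, 28 mm tall (20 to 48 mm above the cap's underside). Origin on its axis at the underside, z up; starts 5 mm above the neck's origin, its x axis within 0.08 rad of the neck's x axis.
- relief: Relief valve body, fixed on the lid: a 46 mm steel flange with a brass collar, 24 mm tall; origin on its axis at the lid's surface.
- plunger (a joint): Travel of the relief plunger in m: 0 up, 0.015 fully down at its stop. A spring pushes it back up, 3 N at the top and about 7.5 N at the stop.
- plunger_top (a point): Centre of the top face of the relief plunger's steel mushroom head (32 mm diameter, 9 mm thick); when up it is 49 mm above the lid, and it moves with the plunger, straight down when pressed.
- tin: Bystander: flat aluminium tin, 44 mm diameter, 18 mm tall, on the reservoir's lid, near the middle of its edge towards the robot; origin at its underside.
- fitting: Bystander: small brass fitting, 28 mm wide, 18 mm tall, on the lid near the middle of the edge away from the robot; origin at its underside.
- carton: Bystander: green carton 60 x 90 x 50 mm high, on the bench between robot and reservoir; origin at its underside.
- tape: Bystander: roll of tape, 90 mm diameter, 40 mm tall, lying on the bench between robot and reservoir; origin at its underside.
- cartridge: Bystander: white filter cartridge, 70 mm diameter, 82 mm tall, on the bench at the reservoir's +y end; origin at its underside.
- wrench: Bystander: wrench 150 mm long, lying on the bench at the reservoir's -y end; its origin lies on the bench.
Not all that is in view belongs to the job. There is more than one size of the cap; the job needs the smallest.

How it is judged:
On the way, in this order (a step that is already met when the one before it is completed fails the run):
1. the relief plunger is pressed down to its stop while the cap still sits tight on its neck (value of joint plunger above 0.0135 m and z of cap in the frame of neck below 0.012 m and angle between the x axis of cap and the x axis of neck, either way round below 0.4 rad), for 0.2 s.
2. the cap is unscrewed and off its neck, in the gripper (z of cap in the frame of neck above 0.03 m and contact force between cap and the fingers above 1 N), for 0.2 s.
At the end, for the whole second after the job is handed in: The gripper holds the cap (more than 1 N), still, within 0.3 rad of level, over its neck (axis within 40 mm of the neck's), its underside 15 to 120 mm above the neck's top, and the cap touches neither neck, reservoir, relief valve nor any bystander (z of cap in the frame of neck between 0.035 and 0.14 m and horizontal distance between cap and neck below 0.04 m and angle between cap's own z axis and vertical below 0.3 rad and contact force between cap and the fingers above 1 N and linear speed of cap below 0.03 m/s and contact force between cap and neck below 0.2 N and contact force between cap and pot below 0.2 N and contact force between cap and relief below 0.2 N and contact force between cap and tin below 0.2 N and contact force between cap and fitting below 0.2 N and contact force between cap and carton below 0.2 N and contact force between cap and tape below 0.2 N and contact force between cap and cartridge below 0.2 N and contact force between cap and wrench below 0.2 N); the arm keeps its last pose, push and grip.
It fails at once if one of the bystanders (tin, fitting, carton, tape, cartridge, wrench) is shifted by more than 30 mm (distance of any of tin, fitting, carton, tape, cartridge, wrench from where it was at the start of the episode above 0.03 m).
It fails at once if the cap is wrenched against its neck with more than 80 N (contact force between cap and neck above 80 N).
It also fails if it takes over 54 s, if anything falls off the work surface, if the arm or the gripper's body presses on something with over 40 N, if the wrist force passes 120 N, or if a joint passes its speed limit or range.

## Working session

There is one attempt and no reset: what is moved stays moved. The work goes in short steps, Python scripts to look and compute and a shell command to move; the robot and the scene stay as the last step left them, time stands still between calls to the robot, and variables do not carry over. Pictures are saved under pics/ and viewed, at most 10 in all, crops included, and the job is handed in when it is done.

```bash
mkdir -p pics; cat > h.py <<'E'
import numpy as np,cv2
from scipy.spatial.transform import Rotation as R
from bench import ctrl
def ray(im,u,v,Tcw=None):
    K=im["K"];k=im["k1"]
    d=np.array([(u-K[0,2])/K[0,0],(v-K[1,2])/K[1,1]]);s=d.copy()
    for _ in range(30): s=d/(1+k*(s@s))
    if Tcw is None: Tcw=np.linalg.inv(im["world_to_cam"])
    return Tcw[:3,3],Tcw[:3,:3]@np.array([s[0],s[1],1])
def at(im,u,v,z,T=None):
    o,d=ray(im,u,v,T);return o+d*(z-o[2])/d[2]
def toolT(s):
    T=np.eye(4);T[:3,:3]=R.from_rotvec(s["tool_rot"]).as_matrix();T[:3,3]=s["position"];return T
E
python3 - <<'E'
from h import *
import pickle
s=ctrl.get_state();print(s)
d={n:ctrl.get_image(n) for n in("scene","top")}
pickle.dump(d,open("a.pkl","wb"))
for n in d: cv2.imwrite(f"pics/{n}.png",cv2.resize(d[n]["image"][:,:,::-1],(800,600),interpolation=cv2.INTER_CUBIC)); print(n,d[n]["K"],d[n]["k1"],d[n]["world_to_cam"])
print(toolT(s))
E
```

```text
{'time': 0.0, 'joint_positions': array([-1.30288891,  0.32182478, -0.07005332,  1.45167344,  0.02260344,
        1.37080299, -0.05693326]), 'qd': array([-0.00060649,  0.0006421 , -0.00083595,  0.00147659,  0.00026557,
       -0.00092598,  0.00046029]), 'joint_torque': array([ 1.72590699e-04, -4.91308558e+01, -4.03710930e-01, -3.12516010e+01,
       -6.39278744e-02,  4.38902120e-02,  1.85984309e-04]), 'position': array([0.16312741, 0.62856395, 0.19156096]), 'tool_rot': array([-3.97643303e-01, -3.11619122e+00,  3.01219002e-03]), 'ft_force': array([ 0.31855808, -0.10845273,  0.13735332]), 'torque': array([0.0594397 , 0.01127741, 0.03479825]), 'grip_force': 0.0, 'grip_width': 0.9988839609921097}
scene [[392.54627813   0.         255.27596417]
 [  0.         392.54627813 195.33137714]
 [  0.           0.           1.        ]] 0.03814447128452358 [[-0.54546199  0.83810852 -0.0067323   0.32347079]
 [ 0.61655139  0.39580005 -0.68059291 -0.25437476]
 [-0.56774607 -0.37538837 -0.73263085  1.53952349]
 [ 0.          0.          0.          1.        ]]
top [[481.83113993   0.         255.82799313]
 [  0.         481.83113993 189.74034195]
 [  0.           0.           1.        ]] -0.16903172446503262 [[ 1.39919820e-02 -9.99901543e-01 -1.06195500e-03 -1.79835337e-02]
 [-9.94958431e-01 -1.38173149e-02 -9.93317811e-02  5.22415478e-01]
 [ 9.93073279e-02  2.44644956e-03 -9.95053802e-01  1.22943659e+00]
 [ 0.00000000e+00  0.00000000e+00  0.00000000e+00  1.00000000e+00]]
[[-9.67955454e-01  2.51121683e-01 -3.73373602e-04  1.63127414e-01]
 [ 2.51121935e-01  9.67953624e-01 -1.88560475e-03  6.28563949e-01]
 [-1.12107908e-04 -1.91894371e-03 -9.99998153e-01  1.91560963e-01]
 [ 0.00000000e+00  0.00000000e+00  0.00000000e+00  1.00000000e+00]]
```

View pics/scene.png

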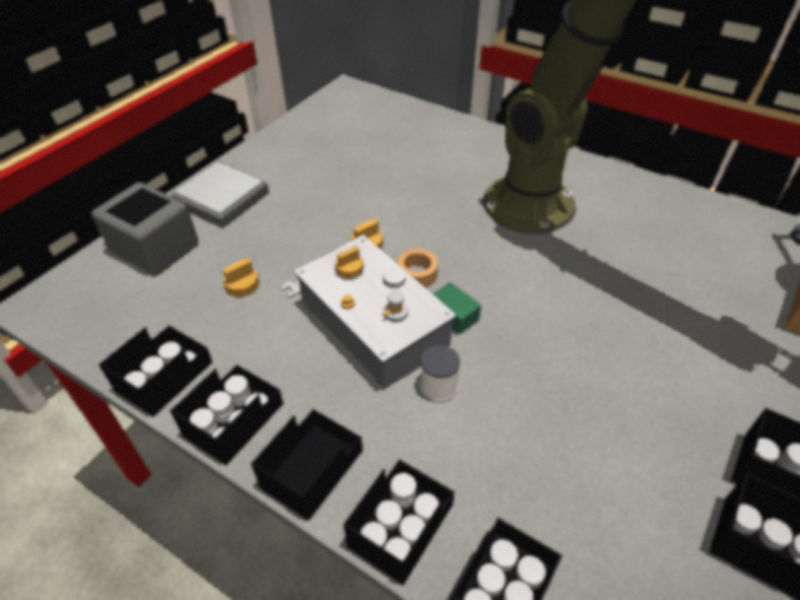

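View pics/top.png

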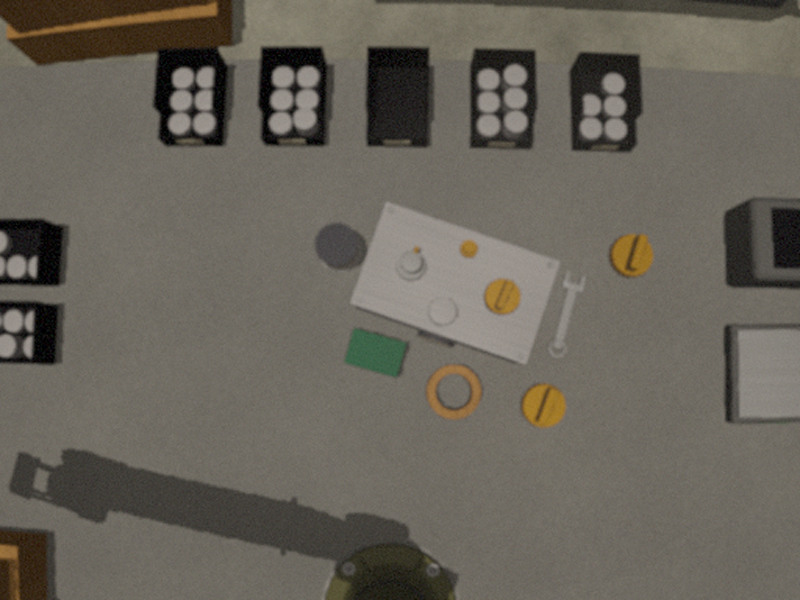

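The scene picture shows the reservoir in the middle with cap, tin, fitting and plunger on the lid; two larger caps lie on the bench. The top picture (800x600) has lid corners at (387,203), (560,262), (526,363), (351,304), the plunger head at about (412,258) and the cap at about (503,295).

```bash
python3 - <<'E'
from h import *
import pickle
d=pickle.load(open("a.pkl","rb"));t=d["top"];f=.64
c=[at(t,u*f,v*f,.1) for u,v in[(387,203),(560,262),(526,363),(351,304)]]
print(np.round(c,3),np.mean(c,0))
print([np.linalg.norm(c[i]-c[i-1]) for i in range(4)])
e=(c[0]+c[3]-c[1]-c[2]);yaw=np.arctan2(-e[0],e[1]);print("potyaw",yaw,np.degrees(yaw))
y=np.array([-np.sin(yaw),np.cos(yaw),0]);m=np.mean(c,0)
print("neg side",m-.075*y,"pos side",m+.075*y)
print("plunger",at(t,412*f,258*f,.149),"cap",at(t,503*f,295*f,.15))
b=cv2.resize(t["image"][110:250,210:400,::-1],(760,560),interpolation=cv2.INTER_CUBIC);cv2.imwrite("pics/crop.png",b)
print(ctrl.get_image("wrist")["hand_eye"])
s=ctrl.get_state();P=toolT(s)
for p in(m+.075*y,m-.075*y):
  p=p.copy();p[2]=.25;print("tool shift",P[:3,:3].T@(p-P[:3,3]))
print("tool x yaw",np.degrees(np.arctan2(P[1,0],P[0,0])))
E
```

```text
[[ 0.665  0.011  0.1  ]
 [ 0.574 -0.265  0.1  ]
 [ 0.413 -0.21   0.1  ]
 [ 0.502  0.065  0.1  ]] [ 0.53850823 -0.0994195   0.1       ]
[np.float64(0.1709669252987195), np.float64(0.29071205463247296), np.float64(0.16951666475776328), np.float64(0.2892325312035746)]
potyaw -0.3149880788946308 -18.047487517596146
neg side [ 0.51527284 -0.17072951  0.1       ] pos side [ 0.56174361 -0.02810949  0.1       ]
plunger [ 0.56903829 -0.02873039  0.149     ] cap [ 0.51462599 -0.16657741  0.15      ]
[[ 5.53484135e-04 -9.66294368e-01 -2.57439096e-01  7.09254964e-02]
 [ 9.99999846e-01  5.23854332e-04  1.83680568e-04 -6.90679030e-05]
 [-4.26289129e-05 -2.57439158e-01  9.66294509e-01 -1.91941642e-01]
 [ 0.00000000e+00  0.00000000e+00  0.00000000e+00  1.00000000e+00]]
tool shift [-0.55074076 -0.5357735  -0.05734581]
tool shift [-0.54156999 -0.68549274 -0.05712985]
tool x yaw 165.4576726602068
```

View pics/crop.png

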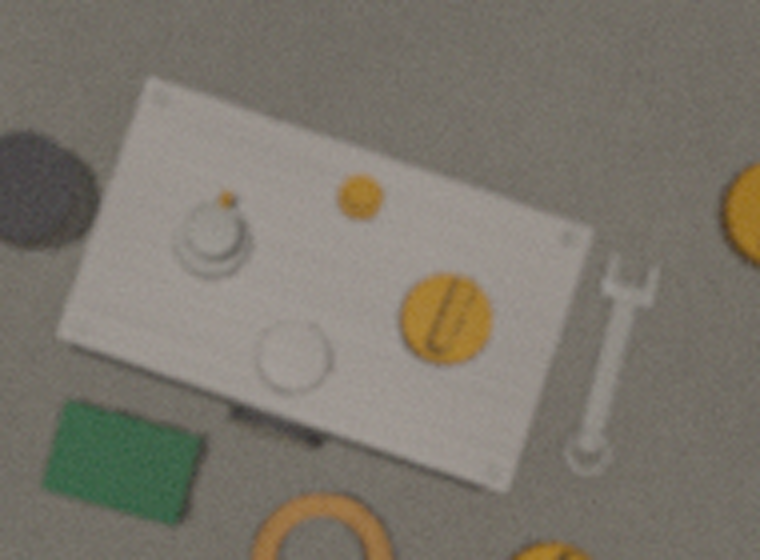

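The crop shows the plunger head (brighter disc) at crop (213,230), the fitting at (360,197), the tin at (293,355), and the smallest cap at (446,320) with its wing roughly along the reservoir's x. I'll go above the plunger with the fingers shut.

```bash
R='{"x":-0.554,"y":-0.536,"z":-0.057}'
python3 -m handwheel '[{"x":-0.277,"y":-0.268,"z":-0.057},{"x":-0.277,"y":-0.268,"z":-0.057},{"x":-0.277,"y":-0.268,"z":-0.057},{"x":-0.277,"y":-0.268,"z":-0.057},{"x":-0.277,"y":-0.268,"z":-0.057},{"x":-0.277,"y":-0.268,"z":-0.057},{"x":-0.277,"y":-0.268,"z":-0.057},{"x":-0.277,"y":-0.268,"z":-0.057},{"x":-0.277,"y":-0.268,"z":-0.057},{"x":-0.277,"y":-0.268,"z":-0.057}]' 0 20
python3 -m handwheel '[{"x":-0.277,"y":-0.268},{"x":-0.277,"y":-0.268},{"x":-0.277,"y":-0.268},{"x":-0.277,"y":-0.268},{"x":-0.277,"y":-0.268},{"x":-0.277,"y":-0.268},{"x":-0.277,"y":-0.268},{"x":-0.277,"y":-0.268},{"x":-0.277,"y":-0.268},{"x":-0.277,"y":-0.268}]'
```

```text
invalid input at $[0]: expected keys x, y, z, wx, wy, wz
invalid input at $[0]: expected keys x, y, z, wx, wy, wz
```

```bash

python3 -m handwheel '[{"x":-0.277,"y":-0.268,"z":-0.057,"wx":0,"wy":0,"wz":0},{"x":-0.277,"y":-0.268,"z":-0.057,"wx":0,"wy":0,"wz":0},{"x":-0.277,"y":-0.268,"z":-0.057,"wx":0,"wy":0,"wz":0},{"x":-0.277,"y":-0.268,"z":-0.057,"wx":0,"wy":0,"wz":0},{"x":-0.277,"y":-0.268,"z":-0.057,"wx":0,"wy":0,"wz":0},{"x":-0.277,"y":-0.268,"z":-0.057,"wx":0,"wy":0,"wz":0},{"x":-0.277,"y":-0.268,"z":-0.057,"wx":0,"wy":0,"wz":0},{"x":-0.277,"y":-0.268,"z":-0.057,"wx":0,"wy":0,"wz":0},{"x":-0.277,"y":-0.268,"z":-0.057,"wx":0,"wy":0,"wz":0},{"x":-0.277,"y":-0.268,"z":-0.057,"wx":0,"wy":0,"wz":0}]' 0 20
```

```text
time: 0.98
position: [0.368, 0.2942, 0.2508]
tool_rot: [0.41, 3.112, -0.0]
ft_force: [0.3, -0.4, 0.6]
grip_width: 0.325
grip_force: 0.0
```

```bash

python3 -m handwheel '[{"x":-0.277,"y":-0.266,"z":0,"wx":0,"wy":0,"wz":0},{"x":-0.277,"y":-0.266,"z":0,"wx":0,"wy":0,"wz":0},{"x":-0.277,"y":-0.266,"z":0,"wx":0,"wy":0,"wz":0},{"x":-0.277,"y":-0.266,"z":0,"wx":0,"wy":0,"wz":0},{"x":-0.277,"y":-0.266,"z":0,"wx":0,"wy":0,"wz":0},{"x":-0.277,"y":-0.266,"z":0,"wx":0,"wy":0,"wz":0},{"x":-0.277,"y":-0.266,"z":0,"wx":0,"wy":0,"wz":0},{"x":-0.277,"y":-0.266,"z":0,"wx":0,"wy":0,"wz":0},{"x":-0.277,"y":-0.266,"z":0,"wx":0,"wy":0,"wz":0},{"x":-0.277,"y":-0.266,"z":0,"wx":0,"wy":0,"wz":0}]'
cat > look.py <<'E'
from h import *
import pickle,sys
s=ctrl.get_state();w=ctrl.get_image("wrist");pickle.dump((s,w),open(sys.argv[1]+".pkl","wb"))
cv2.imwrite(f"pics/{sys.argv[1]}.png",cv2.resize(w["image"][:,:,::-1],(800,600),interpolation=cv2.INTER_CUBIC))
P=toolT(s);print(s["time"],s["position"],"yaw",np.degrees(np.arctan2(P[1,0],P[0,0])),"q",np.round(s["joint_positions"],2),s["ft_force"])
E
python3 look.py w1
```

```text
time: 1.82
position: [0.567, -0.0351, 0.2496]
tool_rot: [0.412, 3.112, -0.007]
ft_force: [-1.0, -1.1, -0.6]
grip_width: 0.008
grip_force: 0.0
1.8167 [ 0.56704048 -0.03512625  0.24961775] yaw 164.92775000877168 q [-0.57  0.13  0.64  1.59 -0.07  1.44  1.39] [-1.04133168 -1.14173733 -0.5529921 ]
```

View pics/w1.png

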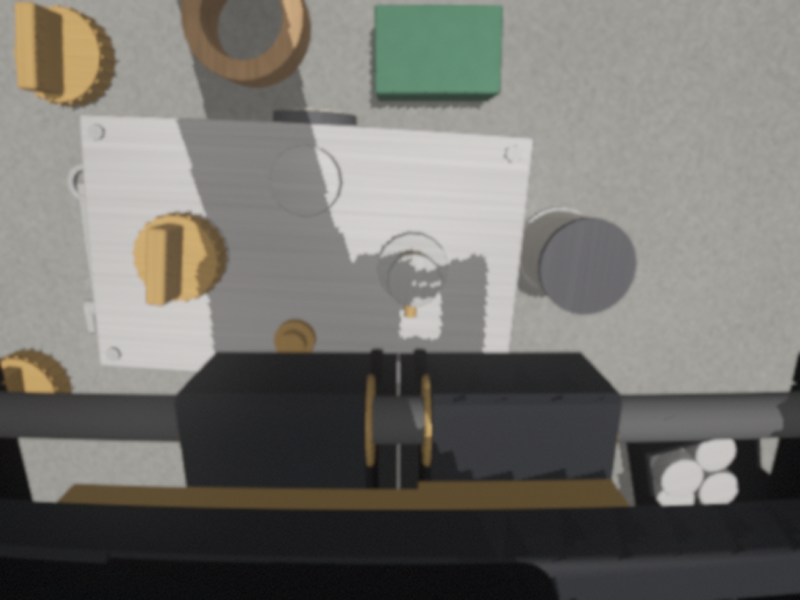

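The wrist picture shows cap wing top near (157,265), plunger at about (413,275) (in the shadow), tin (306,180), and fitting (295,338). An enlarged crop will give both accurately.

```bash
python3 - <<'E'
from h import *
import pickle
s,w=pickle.load(open("w1.pkl","rb"));i=w["image"][:,:,::-1]
a=i[130:226,80:150];b=i[130:226,230:300]
f=lambda c:cv2.resize(c,(396,543),interpolation=cv2.INTER_CUBIC)
b=cv2.convertScaleAbs(b,alpha=1.3)
cv2.imwrite("pics/c1.png",np.hstack([f(a),f(b)]))
E
```

```text
(no output)
```

View pics/c1.png

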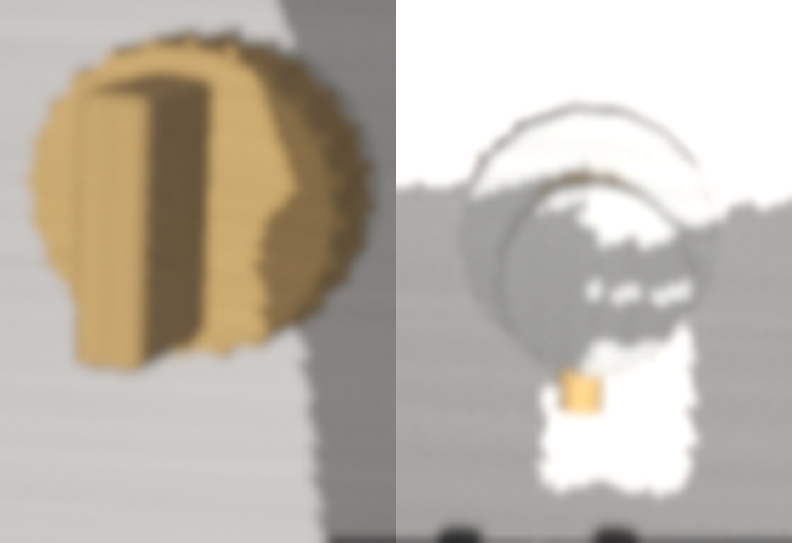

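```bash
python3 - <<'E'
from h import *
import pickle
s,w=pickle.load(open("w1.pkl","rb"));P=toolT(s);T=P@w["hand_eye"];k=5.657
pl=at(w,230+202/k,130+274/k,.149,T)
a=at(w,80+117/k,130+92/k,.153,T);b=at(w,80+110/k,130+367/k,.153,T)
c=(a+b)/2;d=b-a
print("pl",pl,"cap",c,"len",np.linalg.norm(d),"yaw",np.degrees(np.arctan2(d[1],d[0])))
v=pl-c;print("sep",np.linalg.norm(v[:2]),"pot yaw",np.degrees(np.arctan2(-v[0],v[1])))
for u,vv in[(81,117),(533,139),(102,364)]:print(at(w,u*.64,vv*.64,.1,T))
print("toolshift plunger",P[:3,:3].T@(np.r_[pl[:2],.152]-P[:3,3]))
E
```

```text
pl [ 0.56332934 -0.02417702  0.149     ] cap [ 0.51710923 -0.16612904  0.153     ] len 0.04497662199706863 yaw -23.24215727606407
sep 0.14928721619964508 pot yaw -18.0354447114306
[ 0.41421868 -0.20683371  0.1       ]
[0.50553631 0.06961003 0.1       ]
[ 0.57637587 -0.26043353  0.1       ]
toolshift plunger [0.00669392 0.01003538 0.09755698]
```

```bash

python3 -m handwheel '[{"x":0.007,"y":0.010,"z":0.030,"wx":0,"wy":0,"wz":0},{"x":0.007,"y":0.010,"z":0.060,"wx":0,"wy":0,"wz":0},{"x":0.007,"y":0.010,"z":0.080,"wx":0,"wy":0,"wz":0},{"x":0.007,"y":0.010,"z":0.092,"wx":0,"wy":0,"wz":0},{"x":0.007,"y":0.010,"z":0.100,"wx":0,"wy":0,"wz":0},{"x":0.007,"y":0.010,"z":0.105,"wx":0,"wy":0,"wz":0},{"x":0.007,"y":0.010,"z":0.105,"wx":0,"wy":0,"wz":0},{"x":0.007,"y":0.010,"z":0.105,"wx":0,"wy":0,"wz":0}]'
```

```text
time: 2.53
position: [0.5618, -0.0153, 0.1456]
tool_rot: [0.397, 3.115, 0.001]
ft_force: [-0.1, 0.4, 0.6]
grip_width: 0.005
grip_force: 0.0
```

```bash

python3 -m handwheel '[{"x":-0.004,"y":-0.008,"z":-0.003,"wx":0,"wy":0,"wz":0},{"x":-0.004,"y":-0.008,"z":-0.003,"wx":0,"wy":0,"wz":0},{"x":-0.004,"y":-0.008,"z":-0.003,"wx":0,"wy":0,"wz":0},{"x":-0.004,"y":-0.008,"z":-0.003,"wx":0,"wy":0,"wz":0}]'
python3 -m handwheel '[{"x":0,"y":0,"z":0.004,"wx":0,"wy":0,"wz":0},{"x":0,"y":0,"z":0.004,"wx":0,"wy":0,"wz":0},{"x":0,"y":0,"z":0.004,"wx":0,"wy":0,"wz":0}]'
```

```text
time: 2.87
position: [0.5634, -0.0244, 0.1483]
tool_rot: [0.399, 3.115, 0.001]
ft_force: [-0.5, -0.1, 0.3]
grip_width: 0.002
grip_force: 0.0
time: 3.12
position: [0.5627, -0.0239, 0.1432]
tool_rot: [-0.397, -3.116, 0.0]
ft_force: [-0.7, 0.4, -0.6]
grip_width: 0.004
grip_force: 0.0
```

```bash
python3 look.py w2; python3 -c "
import cv2;i=cv2.imread('pics/w2.png')[150:450,250:650];cv2.imwrite('pics/w2c.png',cv2.resize(i,(800,600)))"
```

```text
3.1167 [ 0.56266625 -0.0238656   0.14319623] yaw 165.47694569692436 q [-0.56  0.18  0.62  1.76 -0.11  1.24  1.41] [-0.67130561  0.35939178 -0.57736366]
```

View pics/w2c.png

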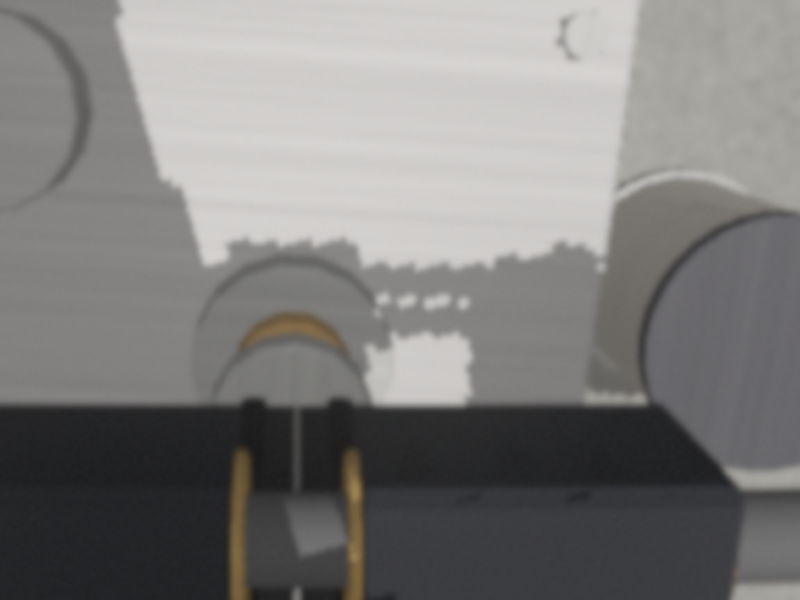

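The fingers sit over the head (crop ~(295,400)), centred and about at its surface. I'll press on.

```bash

python3 -m handwheel '[{"x":0,"y":0,"z":0.003,"wx":0,"wy":0,"wz":0},{"x":0,"y":0,"z":0.006,"wx":0,"wy":0,"wz":0},{"x":0,"y":0,"z":0.006,"wx":0,"wy":0,"wz":0}]'
```

```text
time: 3.42
position: [0.5625, -0.024, 0.1368]
tool_rot: [-0.397, -3.115, 0.0]
ft_force: [-0.5, 0.5, 0.2]
grip_width: 0.001
grip_force: 0.0
```

```bash

python3 -m handwheel '[{"x":0,"y":0,"z":0.003,"wx":0,"wy":0,"wz":0},{"x":0,"y":0,"z":0.003,"wx":0,"wy":0,"wz":0}]'
```

```text
time: 3.58
position: [0.5627, -0.0241, 0.1341]
tool_rot: [-0.397, -3.116, 0.0]
ft_force: [0.8, 0.7, -0.8]
grip_width: 0.003
grip_force: 0.0
```

```bash
python3 - <<'E'
from h import *
import pickle
for n in("w1","w2"):
  s,w=pickle.load(open(n+".pkl","rb"));P=toolT(s);T=P@w["hand_eye"]
  def pr(p):
    c=np.linalg.inv(T)@np.r_[p,1];x=c[:2]/c[2];x=x*(1+w["k1"]*(x@x));return (w["K"]@np.r_[x,1])[:2]/.64
  def crop(q): return (q-[250,150])*2
  print(n,"TCP",pr(P[:3,3]),"plunger",pr([.5633,-.0242,.149]),"crop",crop(pr([.5633,-.0242,.149])))
  print("far rim etc",[crop(pr(np.array([.5633,-.0242,z])+.016*np.array([-.966,.259,0]))) for z in(.149,.143,.134)])
  print("flange rim",crop(pr(np.array([.5633,-.0242,.1])+.023*np.array([-.966,.259,0]))), crop(pr(np.array([.5633,-.0242,.106])+.023*np.array([-.966,.259,0]))))
# top view check with plunger z
E
python3 look.py w3; python3 -c "
import cv2;i=cv2.imread('pics/w3.png')[150:450,250:650];cv2.imwrite('pics/w3c.png',cv2.resize(i,(800,600)))"
```

```text
w1 TCP [397.753647   350.48566345] plunger [415.11731527 278.76758224] crop [330.23463055 257.53516448]
far rim etc [array([330.67477131, 202.55626784]), array([330.08305367, 199.12328411]), array([329.23700959, 194.21566753])]
flange rim [326.57001527 156.72411601] [327.03077217 159.01019614]
w2 TCP [397.73792978 350.48905197] plunger [397.30510636 357.47413527] crop [294.61021271 414.94827054]
far rim etc [array([295.36662502, 334.68566597]), array([295.37096565, 325.78601777]), array([295.37702462, 313.36275491])]
flange rim [295.6700724  244.98853993] [295.67389674 250.37017553]
3.5833 [ 0.56267453 -0.02405749  0.13407451] yaw 165.45969802328372 q [-0.56  0.19  0.62  1.77 -0.12  1.22  1.42] [ 0.77817319  0.73641616 -0.77878284]
```

View pics/w3c.png

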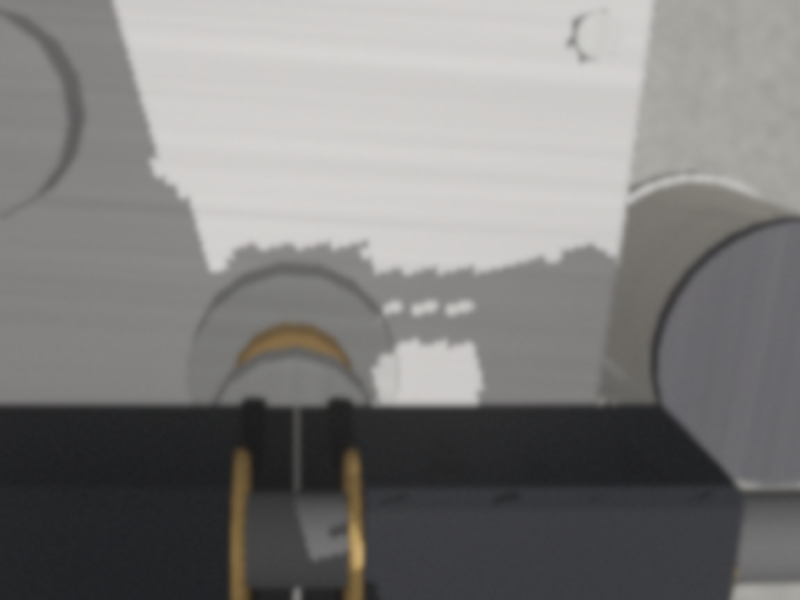

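```bash
python3 - <<'E'
from h import *
import pickle
for n in("w2","w3"):
  s,w=pickle.load(open(n+".pkl","rb"));P=toolT(s);T=P@w["hand_eye"];print(n,s["joint_torque"],s["torque"])
  def pr(p):
    c=np.linalg.inv(T)@np.r_[p,1];x=c[:2]/c[2];x=x*(1+w["k1"]*(x@x));return ((w["K"]@np.r_[x,1])[:2]/.64-[250,150])*2
  ax=np.array([-.951,.309,0])
  print("rim",[pr(np.array([.5633,-.0242,z])+.016*ax)[1].round(1) for z in(.149,.146,.143,.140,.137,.134)])
  print("flange",[pr(np.array([.5633,-.0242,z])+.023*ax)[1].round(1) for z in(.1,.103,.106,.11)])
E
```

```text
w2 [ 4.92741982e-02 -3.36710572e+01  3.54616821e+00 -2.98525321e+01
  3.34272499e-02  7.36696436e-02  3.14233643e-03] [-0.04559052  0.02121709 -0.01534131]
rim [np.float64(334.9), np.float64(330.3), np.float64(325.9), np.float64(321.7), np.float64(317.5), np.float64(313.5)]
flange [np.float64(245.2), np.float64(247.8), np.float64(250.6), np.float64(254.3)]
w3 [ 9.00619919e-02 -3.42145371e+01  3.77324715e+00 -3.00292826e+01
  3.41252284e-02 -5.10408267e-03  1.22809122e-02] [0.04540812 0.01552264 0.05753792]
rim [np.float64(349.2), np.float64(344.2), np.float64(339.4), np.float64(334.7), np.float64(330.2), np.float64(325.8)]
flange [np.float64(253.2), np.float64(256.1), np.float64(259.0), np.float64(263.1)]
```

Camera evidence says the head is still up and the tips haven't reached it, so the z reading is off by something. I'll keep descending in small steps, watching the force.

```bash

python3 -m handwheel '[{"x":0,"y":0,"z":0.003,"wx":0,"wy":0,"wz":0},{"x":0,"y":0,"z":0.003,"wx":0,"wy":0,"wz":0}]'
python3 -m handwheel '[{"x":0,"y":0,"z":0.003,"wx":0,"wy":0,"wz":0},{"x":0,"y":0,"z":0.003,"wx":0,"wy":0,"wz":0}]'
```

```text
time: 3.8
position: [0.5628, -0.0241, 0.1312]
tool_rot: [-0.398, -3.116, 0.0]
ft_force: [-0.6, 0.1, 0.7]
grip_width: 0.005
grip_force: 0.0
time: 3.97
position: [0.5627, -0.0241, 0.1281]
tool_rot: [-0.397, -3.116, 0.0]
ft_force: [0.3, -0.9, -0.0]
grip_width: 0.006
grip_force: 0.0
```

```bash

python3 -m handwheel '[{"x":0,"y":0,"z":0.003,"wx":0,"wy":0,"wz":0},{"x":0,"y":0,"z":0.003,"wx":0,"wy":0,"wz":0}]'
python3 - <<'E'
from h import *
import pickle
s,w=pickle.load(open("w3.pkl","rb"));T=w["hand_eye"]
def pr(p):
    c=np.linalg.inv(T)@np.r_[p,1];x=c[:2]/c[2];x=x*(1+w["k1"]*(x@x));return ((w["K"]@np.r_[x,1])[:2]/.64-[250,150])*2
for z in(0,-.01,-.02,-.03):print(z,[pr([x,0,z]).round() for x in(-.0095,0,.0095)])
s=ctrl.get_state();im=ctrl.get_image("scene");w=ctrl.get_image("wrist");pickle.dump((s,im,w),open("s4.pkl","wb"))
M=im["world_to_cam"]
c=M@np.r_[s["position"],1];x=c[:2]/c[2];x=x*(1+im["k1"]*(x@x));u=(im["K"]@np.r_[x,1])[:2];print("tcp scene px",u)
a,b=int(u[0])-35,int(u[1])-35
L=cv2.resize(im["image"][b:b+70,a:a+70,::-1],(390,390),interpolation=cv2.INTER_CUBIC)
g=cv2.resize(w["image"][:,:,::-1],(800,600))[150:450,250:650];g=cv2.resize(g,(400,390))
cv2.imwrite("pics/s4.png",np.hstack([L,g]));print(s["position"],s["ft_force"])
E
```

```text
time: 4.13
position: [0.5627, -0.0241, 0.1251]
tool_rot: [-0.397, -3.116, 0.0]
ft_force: [0.1, 0.5, -0.1]
grip_width: 0.007
grip_force: 0.0
0 [array([295., 446.]), array([295., 401.]), array([296., 355.])]
-0.01 [array([295., 466.]), array([295., 420.]), array([296., 371.])]
-0.02 [array([295., 489.]), array([295., 440.]), array([296., 390.])]
-0.03 [array([295., 514.]), array([296., 463.]), array([296., 410.])]
tcp scene px [253.72764405 194.59754914]
[ 0.56270619 -0.0240779   0.1251244 ] [ 0.11724735  0.54832974 -0.13377558]
```

View pics/s4.png

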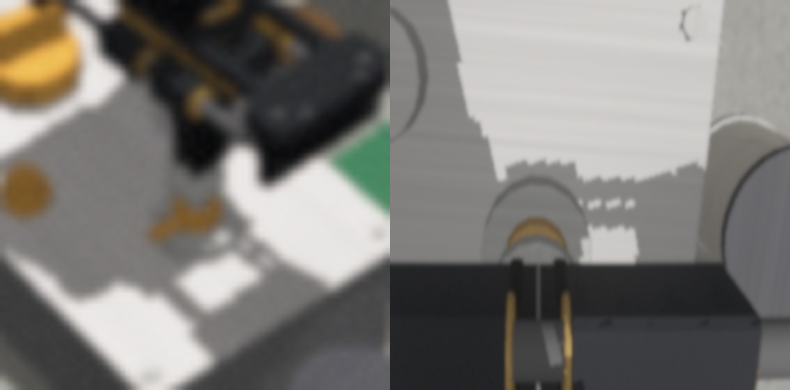

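The left half (scene) shows the fingertips ending about 6 px above where the TCP projects, with the head just below them. The right half (wrist) agrees: the real tips are roughly 25 mm behind the reported TCP. Contact should come now.

```bash
python3 -c "from bench import ctrl;print(ctrl.grip_point_offset)"
python3 -m handwheel '[{"x":0,"y":0,"z":0.003,"wx":0,"wy":0,"wz":0},{"x":0,"y":0,"z":0.003,"wx":0,"wy":0,"wz":0}]'
python3 -m handwheel '[{"x":0,"y":0,"z":0.003,"wx":0,"wy":0,"wz":0},{"x":0,"y":0,"z":0.003,"wx":0,"wy":0,"wz":0}]'
```

```text
0.0187
time: 4.4
position: [0.5628, -0.0241, 0.1222]
tool_rot: [-0.397, -3.116, 0.0]
ft_force: [-0.6, -0.2, 0.1]
grip_width: 0.002
grip_force: 0.0
time: 4.57
position: [0.5633, -0.0241, 0.1195]
tool_rot: [0.397, 3.116, 0.0]
ft_force: [-0.3, -0.3, 2.2]
grip_width: 0.005
grip_force: 1.3
```

Contact: 2.2 N at TCP z 0.1195, so the tips are about 28 mm above the reported TCP. Now for the 15 mm press.

```bash

python3 -m handwheel '[{"x":0,"y":0,"z":0.004,"wx":0,"wy":0,"wz":0},{"x":0,"y":0,"z":0.008,"wx":0,"wy":0,"wz":0},{"x":0,"y":0,"z":0.012,"wx":0,"wy":0,"wz":0},{"x":0,"y":0,"z":0.012,"wx":0,"wy":0,"wz":0}]'
python3 -m handwheel '[{"x":0,"y":0,"z":0.002,"wx":0,"wy":0,"wz":0},{"x":0,"y":0,"z":0.002,"wx":0,"wy":0,"wz":0}]'
```

```text
time: 4.9
position: [0.5634, -0.0241, 0.1075]
tool_rot: [0.397, 3.116, 0.0]
ft_force: [-1.0, 0.4, 6.2]
grip_width: 0.006
grip_force: 3.0
time: 5.07
position: [0.5634, -0.0241, 0.106]
tool_rot: [0.397, 3.116, 0.0]
ft_force: [-1.0, 0.1, 6.6]
grip_width: 0.004
grip_force: 3.3
```

```bash

python3 -m handwheel '[{"x":0,"y":0,"z":0.0015,"wx":0,"wy":0,"wz":0},{"x":0,"y":0,"z":0.0015,"wx":0,"wy":0,"wz":0}]'
```

```text
time: 5.23
position: [0.5635, -0.0241, 0.1047]
tool_rot: [0.397, 3.115, 0.001]
ft_force: [-1.7, -0.3, 6.1]
grip_width: 0.005
grip_force: 3.5
```

```bash

python3 -m handwheel '[{"x":0,"y":0,"z":0.002,"wx":0,"wy":0,"wz":0},{"x":0,"y":0,"z":0.002,"wx":0,"wy":0,"wz":0}]'
python3 -m handwheel '[{"x":0,"y":0,"z":0.0015,"wx":0,"wy":0,"wz":0},{"x":0,"y":0,"z":0.0015,"wx":0,"wy":0,"wz":0}]'
```

```text
time: 5.4
position: [0.5636, -0.0241, 0.1044]
tool_rot: [0.398, 3.115, 0.002]
ft_force: [-4.4, 0.9, 16.0]
grip_width: 0.004
grip_force: 8.2
time: 5.57
position: [0.5637, -0.024, 0.1043]
tool_rot: [0.398, 3.115, 0.003]
ft_force: [-8.5, 0.4, 25.2]
grip_width: 0.009
grip_force: 12.2
```

Hard stop at 0.1044 (25 N). Hold briefly, then rise.

```bash

python3 -m handwheel '[{"x":0,"y":0,"z":-0.001,"wx":0,"wy":0,"wz":0},{"x":0,"y":0,"z":-0.001,"wx":0,"wy":0,"wz":0},{"x":0,"y":0,"z":-0.001,"wx":0,"wy":0,"wz":0},{"x":0,"y":0,"z":-0.001,"wx":0,"wy":0,"wz":0},{"x":0,"y":0,"z":-0.001,"wx":0,"wy":0,"wz":0}]'
python3 -m handwheel '[{"x":0,"y":0,"z":-0.02,"wx":0,"wy":0,"wz":0},{"x":0,"y":0,"z":-0.06,"wx":0,"wy":0,"wz":0},{"x":0,"y":0,"z":-0.1,"wx":0,"wy":0,"wz":0},{"x":0,"y":0,"z":-0.1,"wx":0,"wy":0,"wz":0},{"x":0,"y":0,"z":-0.1,"wx":0,"wy":0,"wz":0},{"x":0,"y":0,"z":-0.1,"wx":0,"wy":0,"wz":0}]' 0.087 20
python3 - <<'E'
from h import *
s=ctrl.get_state();P=toolT(s);print(s["time"],s["position"],s["joint_positions"].round(2))
print("yaw",np.degrees(np.arctan2(P[1,0],P[0,0])))
print(P[:3,:3].T@(np.array([.5171,-.1661,.2])-P[:3,3]))
E
```

```text
time: 5.98
position: [0.5636, -0.0241, 0.1044]
tool_rot: [0.398, 3.115, 0.003]
ft_force: [-5.6, 0.5, 19.0]
grip_width: 0.007
grip_force: 9.3
time: 6.48
position: [0.5625, -0.0239, 0.2008]
tool_rot: [-0.397, -3.115, -0.0]
ft_force: [-0.1, -0.3, -0.1]
grip_width: 0.369
grip_force: 0.0
6.4833 [ 0.56254727 -0.02393239  0.20079405] [-0.57  0.14  0.63  1.68 -0.09  1.35  1.39]
yaw 165.46599458737936
[ 0.00831453 -0.14902329  0.00080094]
```

```bash

python3 -m handwheel '[{"x":0.002,"y":-0.04,"z":0,"wx":0,"wy":0,"wz":3},{"x":0.004,"y":-0.08,"z":0,"wx":0,"wy":0,"wz":6},{"x":0.006,"y":-0.12,"z":0,"wx":0,"wy":0,"wz":8.7},{"x":0.008,"y":-0.149,"z":0,"wx":0,"wy":0,"wz":8.7},{"x":0.008,"y":-0.149,"z":0.03,"wx":0,"wy":0,"wz":8.7},{"x":0.008,"y":-0.149,"z":0.05,"wx":0,"wy":0,"wz":8.7},{"x":0.008,"y":-0.149,"z":0.05,"wx":0,"wy":0,"wz":8.7},{"x":0.008,"y":-0.149,"z":0.05,"wx":0,"wy":0,"wz":8.7},{"x":0.008,"y":-0.149,"z":0.05,"wx":0,"wy":0,"wz":8.7}]' 0.04 20
python3 - <<'E'
from h import *
import pickle
s=ctrl.get_state();w=ctrl.get_image("wrist");im=ctrl.get_image("scene");pickle.dump((s,im,w),open("s5.pkl","wb"))
P=toolT(s);print(s["position"],np.degrees(np.arctan2(P[1,0],P[0,0])),s["joint_positions"].round(2),s["grip_width"])
c=im["world_to_cam"]@np.r_[s["position"],1];x=c[:2]/c[2];x=x*(1+im["k1"]*(x@x));u=(im["K"]@np.r_[x,1])[:2]
a,b=int(u[0])-35,int(u[1])-35
L=cv2.resize(im["image"][b:b+70,a:a+70,::-1],(390,390),interpolation=cv2.INTER_CUBIC)
g=cv2.resize(w["image"][:,:,::-1],(800,600))[150:450,250:650];g=cv2.resize(g,(400,390))
cv2.imwrite("pics/s5.png",np.hstack([L,g]))
E
```

```text
time: 7.23
position: [0.518, -0.166, 0.1517]
tool_rot: [-0.631, -3.077, 0.001]
ft_force: [0.3, -0.4, 1.8]
grip_width: 0.461
grip_force: 0.0
[ 0.51801778 -0.16595572  0.15168367] 156.80745953827406 [-0.42  0.14  0.75  1.8  -0.1   1.25  1.52] 0.461269316770489
```

View pics/s5.png

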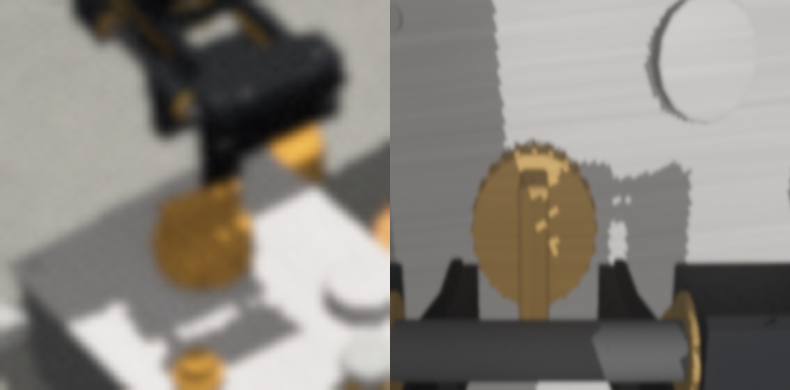

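Right half: the wing (~x 533) lies centred between the two fingers (478–600) and parallel to them; left half shows the tips still above the cap. Descend, watching force.

```bash

python3 -m handwheel '[{"x":0,"y":0,"z":0.01,"wx":0,"wy":0,"wz":0},{"x":0,"y":0,"z":0.02,"wx":0,"wy":0,"wz":0},{"x":0,"y":0,"z":0.03,"wx":0,"wy":0,"wz":0},{"x":0,"y":0,"z":0.04,"wx":0,"wy":0,"wz":0},{"x":0,"y":0,"z":0.046,"wx":0,"wy":0,"wz":0},{"x":0,"y":0,"z":0.046,"wx":0,"wy":0,"wz":0}]'
python3 -m handwheel '[{"x":0,"y":0,"z":0.003,"wx":0,"wy":0,"wz":0},{"x":0,"y":0,"z":0.003,"wx":0,"wy":0,"wz":0}]'
python3 -m handwheel '[{"x":0,"y":0,"z":0.002,"wx":0,"wy":0,"wz":0},{"x":0,"y":0,"z":0.002,"wx":0,"wy":0,"wz":0}]'
```

```text
time: 7.83
position: [0.5164, -0.166, 0.1036]
tool_rot: [-0.632, -3.074, 0.001]
ft_force: [-1.3, -0.2, 0.4]
grip_width: 0.463
grip_force: 0.0
time: 8.0
position: [0.5178, -0.1664, 0.1024]
tool_rot: [-0.633, -3.077, 0.0]
ft_force: [-0.2, -0.3, -0.4]
grip_width: 0.458
grip_force: 0.0
time: 8.17
position: [0.518, -0.1664, 0.1007]
tool_rot: [0.633, 3.077, 0.0]
ft_force: [0.1, 0.0, 0.2]
grip_width: 0.462
grip_force: 0.0
```

```bash

python3 -m handwheel '[{"x":0,"y":0,"z":0,"wx":0,"wy":0,"wz":0},{"x":0,"y":0,"z":0,"wx":0,"wy":0,"wz":0},{"x":0,"y":0,"z":0,"wx":0,"wy":0,"wz":0},{"x":0,"y":0,"z":0,"wx":0,"wy":0,"wz":0},{"x":0,"y":0,"z":0,"wx":0,"wy":0,"wz":0},{"x":0,"y":0,"z":0,"wx":0,"wy":0,"wz":0}]' 0 20
python3 -c "
from bench import ctrl;s=ctrl.get_state();print(s['position'],s['torque'],s['ft_force'],s['grip_width']*.087)"
```

```text
time: 8.67
position: [0.5177, -0.1669, 0.1007]
tool_rot: [-0.633, -3.077, 0.001]
ft_force: [0.1, -1.0, 0.1]
grip_width: 0.136
grip_force: 20.0
[ 0.51765926 -0.16693463  0.10074083] [-0.26770046  0.08895882 -0.01669703] [ 0.10821656 -1.01647573  0.12549208] 0.011822350634879807
```

Gripped (11.8 mm). Try turning, small steps, watching the moment.

```bash

python3 -m handwheel '[{"x":0,"y":0,"z":0,"wx":0,"wy":0,"wz":2},{"x":0,"y":0,"z":0,"wx":0,"wy":0,"wz":4},{"x":0,"y":0,"z":0,"wx":0,"wy":0,"wz":4}]'
cat > st.py <<'E'
from h import *
s=ctrl.get_state();P=toolT(s);print(s['position'],"yaw",np.degrees(np.arctan2(P[1,0],P[0,0])),s['torque'].round(2),s['ft_force'].round(1),s['joint_positions'].round(2))
E
python3 st.py
```

```text
time: 8.92
position: [0.5178, -0.1672, 0.1008]
tool_rot: [0.741, 3.052, -0.002]
ft_force: [-0.7, -3.1, -0.1]
grip_width: 0.139
grip_force: 20.0
[ 0.51784956 -0.16715063  0.10075752] yaw 152.69906411203542 [-0.59  0.06  0.03] [-0.7 -3.1 -0.1] [-0.41  0.19  0.75  1.86 -0.14  1.15  1.48]
```

```bash

python3 -m handwheel '[{"x":0,"y":0,"z":0,"wx":0,"wy":0,"wz":2},{"x":0,"y":0,"z":0,"wx":0,"wy":0,"wz":3},{"x":0,"y":0,"z":0,"wx":0,"wy":0,"wz":3}]'
python3 st.py
```

```text
time: 9.17
position: [0.5177, -0.1673, 0.1008]
tool_rot: [0.819, 3.033, -0.002]
ft_force: [-0.8, -3.2, 0.3]
grip_width: 0.135
grip_force: 20.2
[ 0.51773183 -0.16733141  0.10078465] yaw 149.78557462943823 [-0.84  0.21  0.39] [-0.8 -3.2  0.3] [-0.42  0.19  0.76  1.86 -0.14  1.15  1.43]
```

```bash

python3 -m handwheel '[{"x":0,"y":0,"z":0,"wx":0,"wy":0,"wz":2},{"x":0,"y":0,"z":0,"wx":0,"wy":0,"wz":2}]'
python3 st.py
```

```text
time: 9.33
position: [0.5178, -0.1673, 0.1008]
tool_rot: [0.872, 3.018, -0.002]
ft_force: [-0.4, -4.1, 1.0]
grip_width: 0.144
grip_force: 20.7
[ 0.51776257 -0.16733836  0.1007988 ] yaw 147.77982435141763 [-1.04  0.18  0.51] [-0.4 -4.1  1. ] [-0.42  0.19  0.76  1.86 -0.15  1.15  1.4 ]
```

Moment rises to 0.5 Nm: a stop, so that is the tightening way. Turn the other way.

```bash

python3 -m handwheel '[{"x":0,"y":0,"z":0,"wx":0,"wy":0,"wz":-4},{"x":0,"y":0,"z":0,"wx":0,"wy":0,"wz":-8},{"x":0,"y":0,"z":0,"wx":0,"wy":0,"wz":-12},{"x":0,"y":0,"z":0,"wx":0,"wy":0,"wz":-16},{"x":0,"y":0,"z":0,"wx":0,"wy":0,"wz":-20},{"x":0,"y":0,"z":0,"wx":0,"wy":0,"wz":-20}]'
python3 st.py
```

```text
time: 9.83
position: [0.5177, -0.1664, 0.1008]
tool_rot: [-0.331, -3.124, -0.001]
ft_force: [-1.4, -2.3, 0.9]
grip_width: 0.134
grip_force: 20.0
[ 0.51766955 -0.16640223  0.10076294] yaw 167.8855770339179 [-0.53  0.31  0.06] [-1.4 -2.3  0.9] [-0.38  0.19  0.72  1.85 -0.14  1.15  1.74]
```

Free (0.06 Nm). Continue to about +0.83 rad (tool yaw ≈ 209°).

```bash

python3 -m handwheel '[{"x":0,"y":0,"z":0,"wx":0,"wy":0,"wz":-5},{"x":0,"y":0,"z":0,"wx":0,"wy":0,"wz":-10},{"x":0,"y":0,"z":0,"wx":0,"wy":0,"wz":-15},{"x":0,"y":0,"z":0,"wx":0,"wy":0,"wz":-20},{"x":0,"y":0,"z":0,"wx":0,"wy":0,"wz":-25},{"x":0,"y":0,"z":0,"wx":0,"wy":0,"wz":-25}]'
python3 st.py
python3 -m handwheel '[{"x":0,"y":0,"z":0,"wx":0,"wy":0,"wz":-5},{"x":0,"y":0,"z":0,"wx":0,"wy":0,"wz":-10},{"x":0,"y":0,"z":0,"wx":0,"wy":0,"wz":-14},{"x":0,"y":0,"z":0,"wx":0,"wy":0,"wz":-17},{"x":0,"y":0,"z":0,"wx":0,"wy":0,"wz":-17}]'
python3 st.py
```

```text
time: 10.33
position: [0.5176, -0.1664, 0.1008]
tool_rot: [0.35, -3.122, -0.001]
ft_force: [-1.3, -1.1, 2.2]
grip_width: 0.137
grip_force: 20.0
[ 0.51758646 -0.16636807  0.10075661] yaw -167.20397268528185 [-0.49  0.47  0.1 ] [-1.3 -1.1  2.2] [-0.34  0.18  0.67  1.85 -0.12  1.15  2.17]
time: 10.75
position: [0.5178, -0.1666, 0.1008]
tool_rot: [-0.803, 3.037, 0.0]
ft_force: [-1.0, -2.2, 2.6]
grip_width: 0.136
grip_force: 20.0
[ 0.51775309 -0.16658233  0.10078493] yaw -150.3679946997461 [-0.58  0.4   0.07] [-1.  -2.2  2.6] [-0.31  0.18  0.64  1.85 -0.12  1.15  2.45]
```

```bash

python3 -m handwheel '[{"x":0,"y":0,"z":0,"wx":0,"wy":0,"wz":0},{"x":0,"y":0,"z":-0.002,"wx":0,"wy":0,"wz":0},{"x":0,"y":0,"z":-0.004,"wx":0,"wy":0,"wz":0},{"x":0,"y":0,"z":-0.006,"wx":0,"wy":0,"wz":0},{"x":0,"y":0,"z":-0.006,"wx":0,"wy":0,"wz":0}]' 0 30
python3 st.py
```

```text
time: 11.17
position: [0.5172, -0.1663, 0.1061]
tool_rot: [0.805, -3.035, -0.001]
ft_force: [0.6, -2.9, -7.1]
grip_width: 0.135
grip_force: 30.0
[ 0.51722713 -0.16625257  0.10614265] yaw -150.28239644620285 [-0.75  0.2   0.  ] [ 0.6 -2.9 -7.1] [-0.31  0.17  0.64  1.85 -0.11  1.16  2.45]
```

```bash

python3 -m handwheel '[{"x":0,"y":0,"z":-0.002,"wx":0,"wy":0,"wz":0},{"x":0,"y":0,"z":-0.004,"wx":0,"wy":0,"wz":0},{"x":0,"y":0,"z":-0.004,"wx":0,"wy":0,"wz":0}]'
python3 st.py
```

```text
time: 11.42
position: [0.5174, -0.1663, 0.1108]
tool_rot: [0.806, -3.036, -0.001]
ft_force: [-1.9, -2.7, -5.2]
grip_width: 0.132
grip_force: 30.0
[ 0.51737271 -0.16625266  0.11081434] yaw -150.25742514335124 [-0.69  0.48 -0.03] [-1.9 -2.7 -5.2] [-0.31  0.17  0.64  1.84 -0.11  1.17  2.45]
```

```bash

python3 -m handwheel '[{"x":0,"y":0,"z":-0.006,"wx":0,"wy":0,"wz":0},{"x":0,"y":0,"z":-0.012,"wx":0,"wy":0,"wz":0},{"x":0,"y":0,"z":-0.018,"wx":0,"wy":0,"wz":0},{"x":0,"y":0,"z":-0.024,"wx":0,"wy":0,"wz":0},{"x":0,"y":0,"z":-0.03,"wx":0,"wy":0,"wz":0},{"x":0,"y":0,"z":-0.036,"wx":0,"wy":0,"wz":0},{"x":0,"y":0,"z":-0.042,"wx":0,"wy":0,"wz":0},{"x":0,"y":0,"z":-0.042,"wx":0,"wy":0,"wz":0},{"x":0,"y":0,"z":-0.042,"wx":0,"wy":0,"wz":0},{"x":0,"y":0,"z":-0.042,"wx":0,"wy":0,"wz":0}]'
python3 st.py
python3 - <<'E'
from h import *
im=ctrl.get_image("scene")["image"][130:240,180:320,::-1]
cv2.imwrite("pics/end.png",cv2.resize(im,(760,597),interpolation=cv2.INTER_CUBIC))
E
```

```text
time: 12.25
position: [0.5177, -0.1662, 0.1524]
tool_rot: [0.807, -3.036, -0.001]
ft_force: [-0.3, -0.0, -3.8]
grip_width: 0.135
grip_force: 30.0
[ 0.51765868 -0.16619646  0.15242092] yaw -150.2376521262811 [ 0.03  0.07 -0.01] [-0.3 -0.  -3.8] [-0.32  0.13  0.64  1.79 -0.08  1.25  2.43]
```

View pics/end.png

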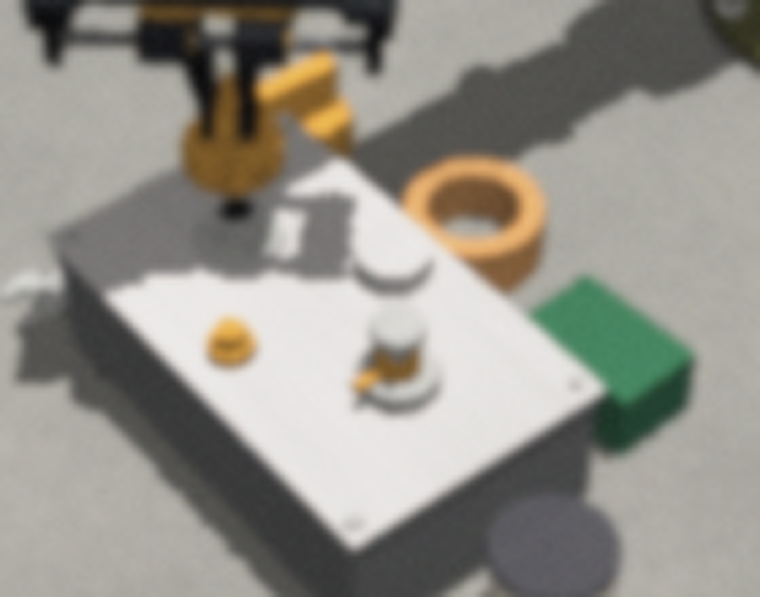

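The picture shows the cap at (235,150), held level above its neck (the neck is just visible at (235,208)). The wrist carries 3.8 N, about the cap's weight, and everything else is in place. Handing in.

```bash
python3 -c "
from bench import ctrl;print(ctrl.close_job())"
```

```text
the job is handed in; nothing more can be done
None
```

The job is handed in with no verdict returned: I pressed the plunger to its stop and held it, then unscrewed the cap (it loosens counter-clockwise seen from above) and lifted it about 5 cm; the gripper holds it level over its neck, and the last picture shows the rest in place.

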